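# Seat the vial rack against the hidden stop of the autosampler bay

### The arm

A 7-joint arm with a two-finger parallel gripper is mounted at the origin on the work surface. World frame = base frame: x ahead of the robot, y to its left, z up, the work surface at z = 0. Lengths are in m, angles in rad, forces in N, time in s.
With the tool pointing down it reaches from about 0.35 to 0.9 m from the base axis. Payload 19.9 kg.
Tool frame: the origin (TCP) lies between the finger pads; the fingertips stand 11 mm ahead of it and the grasp point (between the pads) lies 8 mm behind it; z points along the fingers, x is the direction in which the jaws open and shut, and the axes are right-handed (so a half turn about z gives the same grasp; the last joint's range is limited). The gripper opens to 85 mm and grips with 20 to 120 N. Pads are 22 mm wide; open, the fingers measure 114 mm over their backs; the gripper's body (76 mm by 85 mm) begins 54 mm behind the grasp point. The pads swing forward as they close: fully open they stand 13 mm farther back than shut.
Start: joints at [-1.323, 0.417, -0.01, 1.614, 0.005, 1.111, -0.053], TCP at [0.179, 0.599, 0.242] pointing down, gripper open.
Joint ranges: [-2.81, 2.81], [-0.39, 2.02], [-1.27, 1.25], [0.06, 2.57], [-1.19, 4.33], [0.19, 2], [-2.82, 2.82]. Speed limits (rad/s): [1.89, 1.89, 2.39, 2.39, 3.01, 3.01, 3.01].

### API

Orientations are given as a unit quaternion [w, x, y, z].
In Python, from workcell import * gives the robot as it stands.
- The arm moves only by the shell command python3 -m crank 'ROWS' [OPENING]. ROWS is JSON, one flat list of numbers, 6 for each row, row after row: the shift along the world's x, y, z in mm, then the turn, a rotation vector about the world's x, y, z in rad. A call has 1 to 10 rows; each row is the pose to reach, as a shift and turn from the pose measured when the call began; what a row does not reach only later rows make up. A row lasts 1/12 s, in which the tool goes at most 41.7 mm and 7.16 degrees, less where a joint would pass 70% of its speed; a pose out of reach is approached as far as the arm can. A call with a gripper value outside its range is refused whole. OPENING is the gripper's target within -1 to 1 (shut at 1, half-way at 0, fully open at -1), set as the call begins (- or left out, the last holds). The fingers move at their own pace and stop on an object; the grip force is fixed at half the most. Time passes only in rows, so rows that repeat a pose let the fingers close. It gives the time, the measured TCP pose, the force and the opening at its end, in the units of the state.
- get_obs(): the state, without advancing time (a new reading comes with each control period).
- capture(name): name is "scene" or "side" or "wrist"; returns (picture, depth): 384x512x3 uint8, red, green, blue; 384x512 float32, m along the optical axis (not along the pixel's ray), 0 where there is no reading.
- calibration(name): a dict with "intrinsics" (3x3 intrinsics, pixels), "extrinsics" (4x4, takes a point from world to camera coordinates). Camera axes: x right, y down, z forward; pixel columns grow to the right and rows downward; lengths in m; the calibration is good to about 2 mm. A picture is of the moment at which its call begins: read the wrist's pose just before it. calibration takes no time and is no camera call; for the wrist camera it gives the pose at the moment of the call.
- job_done(): hands the job in, once; it reports no verdict.
The state is a dict: "time": time; "joints": joint angles; "joint_vel": joint speeds; "effort": joint torques, N m; "position": TCP position; "eef_rot": TCP orientation; "ft_force": force on the tool from outside, world axes, zero at the start; "torque": the same for the moment, N m; "gripper_width": finger opening in m.
Only numpy, scipy, OpenCV 4.12 (cv2) and the standard library are available. Lean on these libraries where they do the work, as an engineer would, in place of code of your own. Each camera call takes 0.05 s, during which the arm holds its last target. There are 200 camera calls.

### The job

Pick up the vial rack by its handle, lay it nose first between the guides of the autosampler's tray bay and slide it in under the hood until you feel that it has met the hidden stop, then let go and leave it fully home. Be gentle: the stop is set to position and must not be shoved back, and the other things on the bench must stay where they are.

Things in the scene. Friction and masses are not known exactly. Their poses are not given: they have to be found in the camera images.
- rack_grip (a point): Centre of the upright handle tab of the loose vial rack: the point to grip, 58 mm above the rack's underside. The tab is 40 long (x), 14 thick (y), from 30 to 76 mm above the underside. x points to the rack's nose, z up; the nose face is 95 mm ahead of this point, the tail face 35 mm behind it.
- rack_nose (a point): Middle of the rack's nose face, 15 mm above its underside. The rack is an aluminium block 130 long, 40 wide (y), 30 high, 0.25 to 0.5 kg, with six capped vials standing in its front half, up to 42 mm above the underside; it lies flat on the bench.
- bay: The autosampler's tray bay, fixed. Origin on the bench (z = 0) under the middle of the hood's mouth; x points into the bay (the push direction), z up. The hood covers x = 0 to 110 mm: passage 43 wide (y), ceiling 52 mm and top 57 mm above the bench. Sliding friction of the rack is 1 to 6 N, more if pressed down or rubbing on a guide.
- bay_apron (a point): Middle of the outer edge of the open aluminium apron before the hood, on its floor (6 mm above the bench), 110 mm before the mouth. Same axes as the bay. Two guides, up to 26 mm above the bench, are 67 mm apart here and narrow to 43 mm at 50 mm before the mouth, then run parallel (rack: 1.5 mm play each side). Floor 90 wide.
- bay_mouth (a point): Middle of the hood's mouth, at floor height (6 mm above the bench). Inside, out of sight, a steel stop plate meets the rack's nose. Its depth differs each time, 20 to 58 mm past the mouth, and is not measured. It is held by friction: firm up to about 18 N; under more it slides back and stays back.
- sampler_top (a point): Middle of the top of the sampler housing behind the hood: white box 120 long (x), 160 wide (y), with a round vial carousel on it, 116 mm above the bench in all.
- solvent: Bystander: amber bottle 68 mm across, 140 high, origin under its centre.
- gas_trap: Bystander: standing steel cylinder 36 mm across, 110 high, origin under its centre.
- vial_box: Bystander: open cardboard box 100 x 100, 45 high, origin under its centre.
- wrench: Bystander: steel wrench 150 mm long lying flat, about 10 mm high, along its x.
Mind the look-alikes: they are no part of the job. Leave any pink, purple or yellow look-alike of the part that bears rack_grip alone.

How it is judged:
On the way, in this order (a step that is already met when the one before it is completed fails the run):
1. the rack is lifted off the bench (height (world z) of rack_grip above 0.072 m), for 0.1 s.
2. the rack's nose is under the hood between the guides (x of rack_grip in the frame of bay above -0.085 m and height (world z) of rack_grip below 0.07 m), for 0.1 s.
At the end, for the whole second after the job is handed in: The rack lies flat in the bay with its nose within 2 mm of the hidden stop, within 5 mm of the bay's middle line and 0.08 rad of its direction, released and at rest; the stop is within 2 mm of where it was set (x of rack_nose in the frame of stop above -0.002 m and y of rack_nose in the frame of bay between -0.005 and 0.005 m and angle between the x axis of rack_grip and the x axis of bay, either way round below 0.08 rad and angle between rack_grip's own z axis and vertical below 0.05 rad and height (world z) of rack_grip below 0.067 m and distance of stop from where it was at the start of the episode below 0.002 m and linear speed of rack below 0.01 m/s); the robot touches nothing.
It fails at once if the hidden stop is shoved back by more than 2 mm (distance of stop from where it was at the start of the episode above 0.002 m).
It fails at once if the rack is rammed against the bay or stop with more than 40 N (contact force between rack and bay above 40 N).
It fails at once if a bystander is displaced by more than 20 mm (distance of any of solvent, gas_trap, vial_box, wrench from where it was at the start of the episode above 0.02 m).
It also fails if it takes over 51 s, if anything falls off the work surface, if the arm or the gripper's body presses on something with over 40 N, if the wrist force passes 120 N, or if a joint passes its speed limit or range.

## Working session

There is one attempt and no reset: what is moved stays moved. The work goes in short steps, Python scripts to look and compute and a shell command to move; the robot and the scene stay as the last step left them, time stands still between calls to the robot, and variables do not carry over. Pictures are saved under pics/ and viewed, about 8 in all and at most 12, crops included, and the job is handed in when it is done.

```bash
mkdir -p pics; ls; cat > h.py <<'E'
from workcell import *
import numpy as np, cv2
def snap(n,f):
    c=calibration(n); im,d=capture(n); np.savez('pics/'+f+'.npz',im=im,d=d,K=c['intrinsics'],E=c['extrinsics'])
    cv2.imwrite('pics/'+f+'.png',im[:,:,::-1]); return im,d
def pt(f,u,v,r=0):
    z=np.load('pics/'+f+'.npz'); d=z['d'][int(v),int(u)]
    p=np.linalg.inv(z['K'])@np.array([u,v,1])*d
    return (np.linalg.inv(z['E'])@np.append(p,1))[:3]
def ray(f,u,v):
    z=np.load('pics/'+f+'.npz'); Ei=np.linalg.inv(z['E']); return Ei[:3,3],Ei[:3,:3]@np.linalg.inv(z['K'])@np.array([u,v,1])
def onz(f,u,v,h):
    o,d=ray(f,u,v); return o+d*(h-o[2])/d[2]
E
python3 - <<'E'
from h import *
o=get_obs(); print(o)
snap('scene','a'); snap('side','b')
a=cv2.imread('pics/a.png');b=cv2.imread('pics/b.png')
cv2.imwrite('pics/ab.png',a)
E
```

```text
pics
{'time': 0.0, 'joints': array([-1.32248845,  0.4179881 , -0.01032785,  1.61417002,  0.00466778,
        1.11068939, -0.05301714]), 'joint_vel': array([-0.00019253,  0.00115696, -0.00062961, -0.00032799, -0.00084451,
        0.00097883,  0.00194214]), 'effort': array([-2.85425140e-04, -8.64434338e+01,  6.78416211e-01, -4.34897554e+01,
        1.89819792e-02,  7.41964759e-03,  4.10851590e-05]), 'position': array([0.17849722, 0.59862306, 0.24165306]), 'eef_rot': array([ 3.88572440e-04,  8.01800513e-01,  5.97591464e-01, -4.77192366e-04]), 'ft_force': array([ 0.72387697,  0.71551848, -0.39841058]), 'torque': array([-0.00774362, -0.01343053, -0.05687711]), 'gripper_width': 0.08558644026614132}
```

View pics/a.png

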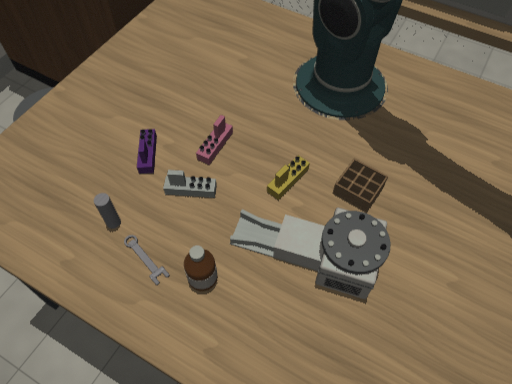

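View pics/b.png

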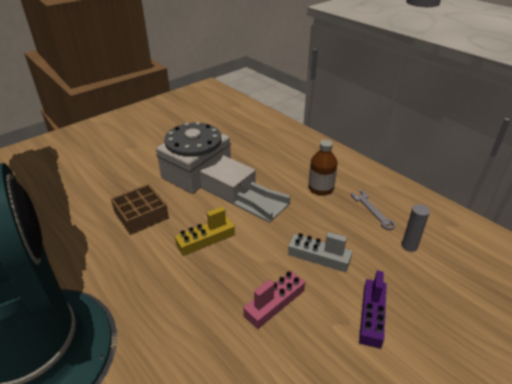

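The grey-aluminium rack is at scene (190,184) and side (320,250). The look-alikes in the scene picture are purple (147,150), pink (215,140) and yellow (288,175). The grey one fits: it is bare aluminium, with its tab at scene (177,178) and its nose to the right at (215,187). The bay apron is at scene (255,235) and the mouth is near (280,240). I'll confirm in an enlarged crop.

```bash
python3 - <<'E'
from h import *
a=cv2.imread('pics/a.png');b=cv2.imread('pics/b.png')
A=cv2.resize(a[160:280,150:350],None,fx=4,fy=4,interpolation=cv2.INTER_CUBIC)
cv2.imwrite('pics/c1.png',A)
B=cv2.resize(b[140:280,190:360],None,fx=4,fy=4,interpolation=cv2.INTER_CUBIC)
cv2.imwrite('pics/c2.png',B)
for f,l in(('a',[(177,175),(190,184),(212,188),(258,232),(300,240),(235,240),(105,205),(200,260),(150,260),(358,185),(355,240)]),('b',[(336,240),(325,255),(230,178),(262,200)])):
  for u,v in l: print(f,u,v,pt(f,u,v).round(3))
for n in 'ab':print(np.linalg.inv(np.load(f'pics/{n}.npz')['E'])[:3,3])
E
```

```text
a 177 175 [ 0.567 -0.197  0.075]
a 190 184 [ 0.557 -0.169  0.043]
a 212 188 [ 0.534 -0.119  0.032]
a 258 232 [0.573 0.037 0.008]
a 300 240 [0.564 0.143 0.055]
a 235 240 [0.626 0.004 0.022]
a 105 205 [ 0.734 -0.272  0.107]
a 200 260 [ 0.745 -0.003  0.13 ]
a 150 260 [ 0.765 -0.144  0.009]
a 358 185 [0.346 0.198 0.041]
a 355 240 [0.541 0.256 0.127]
b 336 240 [ 0.559 -0.209  0.071]
b 325 255 [ 0.543 -0.199  0.03 ]
b 230 178 [0.541 0.115 0.056]
b 262 200 [0.584 0.043 0.006]
[1.02827523 0.28991433 0.99847888]
[ 0.02787462 -0.56581513  0.68902679]
```

View pics/c1.png

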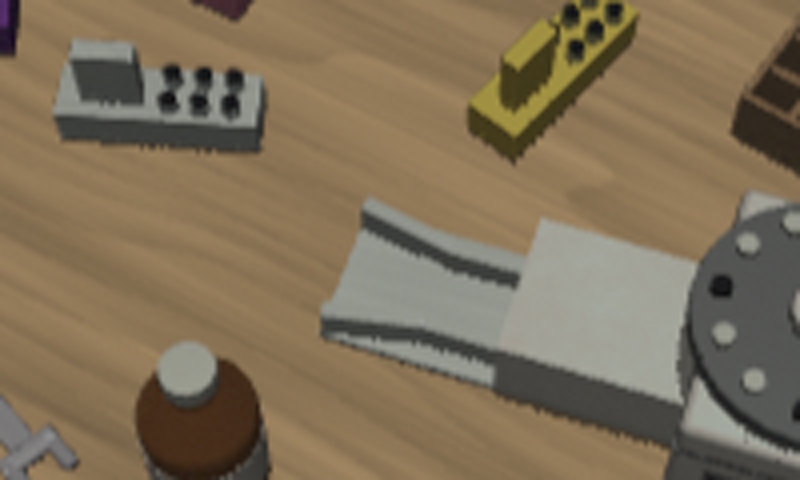

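View pics/c2.png

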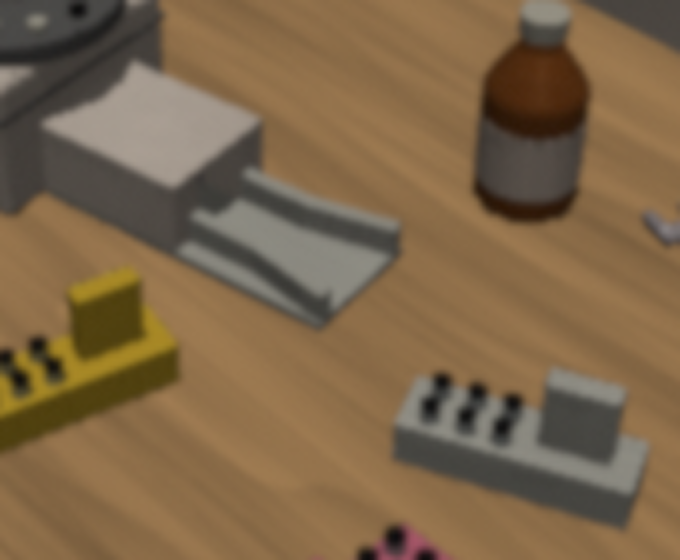

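The crop confirms the plain aluminium rack: tab top at c1 (104,48), and the nose with six vials to the right. Next I work out the poses of the rack and the bay.

```bash
python3 - <<'E'
from h import *
A=lambda x,y,h:onz('a',150+x/4-.4,160+y/4-.4,h)
B=lambda x,y,h:onz('b',190+x/4-.4,140+y/4-.4,h)
def tri(a,b):
    o1,d1=ray('a',150+a[0]/4-.4,160+a[1]/4-.4);o2,d2=ray('b',190+b[0]/4-.4,140+b[1]/4-.4)
    s=np.linalg.lstsq(np.c_[d1,-d2],o2-o1,rcond=None)[0];p,q=o1+s[0]*d1,o2+s[1]*d2
    return ((p+q)/2).round(4),np.linalg.norm(p-q).round(4)
print('tab top tri',tri((104,46),(586,380)))
print('rack a dir: front edge',A(58,121,.03),A(260,130,.03),' b near edge',B(632,482,.03),B(396,432,.03))
print('tab a',A(104,46,.076),'b',B(586,380,.076))
print('mouth tri',tri((542,220),(175,185)),tri((498,350),(262,122)))
print('mouth a',A(542,220,.057),A(498,350,.057),'b',B(175,185,.057),B(262,122,.057))
print('far a',A(702,263,.057),A(680,402,.057),'b',B(42,126,.057),B(140,66,.057))
E
```

```text
tab top tri (array([ 0.5625, -0.2041,  0.0803]), np.float64(0.0014))
rack a dir: front edge [ 0.59857518 -0.22176736  0.03      ] [ 0.54014023 -0.10795417  0.03      ]  b near edge [ 0.56710159 -0.2393211   0.03      ] [ 0.50088484 -0.13360739  0.03      ]
tab a [ 0.55991149 -0.2058815   0.076     ] b [ 0.56677556 -0.2020511   0.076     ]
mouth tri (array([0.5247, 0.0824, 0.0591]), np.float64(0.0016)) (array([0.6106, 0.1002, 0.0556]), np.float64(0.0012))
mouth a [0.52294167 0.08248835 0.057     ] [0.61074431 0.10089109 0.057     ] b [0.52675464 0.08386993 0.057     ] [0.60960198 0.09820504 0.057     ]
far a [0.50140169 0.1773266  0.057     ] [0.5877135  0.20451443 0.057     ] b [0.5019917  0.18746544 0.057     ] [0.59094093 0.20021409 0.057     ]
```

```bash
python3 -m crank '[17,-36,4,0,0,-0.04, 34,-72,8,0,0,-0.08, 51,-108,12,0,0,-0.12, 68,-144,16,0,0,-0.16, 85,-180,20,0,0,-0.2, 102,-216,24,0,0,-0.24, 119,-252,28,0,0,-0.28, 136,-288,32,0,0,-0.32, 153,-324,36,0,0,-0.36, 170,-360,40,0,0,-0.4]' -1
python3 -m crank '[17,-36,0,0,0,-0.04, 34,-72,0,0,0,-0.08, 51,-108,0,0,0,-0.12, 68,-144,0,0,0,-0.16, 85,-180,0,0,0,-0.2, 102,-216,0,0,0,-0.24, 119,-252,0,0,0,-0.28, 136,-288,0,0,0,-0.32, 153,-324,0,0,0,-0.36, 170,-360,0,0,0,-0.37]'
```

```text
time: 0.93
position: [0.3488, 0.2367, 0.2819]
eef_rot: [0.0, 0.905, 0.426, -0.0]
ft_force: [1.9, 0.5, 0.6]
gripper_width: 0.0853
time: 1.77
position: [0.5191, -0.1251, 0.2818]
eef_rot: [-0.0, 0.968, 0.251, -0.0]
ft_force: [1.0, 1.3, -0.6]
gripper_width: 0.0853
```

```bash
python3 -m crank '[22,-40,0,0,0,0, 44,-79,0,0,0,0, 44,-79,0,0,0,0, 44,-79,0,0,0,0]'
python3 - <<'E'
from h import *
snap('wrist','w1'); E=np.linalg.inv(np.load('pics/w1.npz')['E']); print(E.round(3)); print(get_obs()['position'],np.load('pics/w1.npz')['K'])
im=cv2.imread('pics/w1.png')
E
```

```text
time: 2.1
position: [0.5632, -0.2073, 0.2809]
eef_rot: [0.001, 0.969, 0.249, -0.001]
ft_force: [-0.8, 0.2, 0.7]
gripper_width: 0.0855
[[ 0.876  0.465  0.128  0.53 ]
 [ 0.482 -0.842 -0.24  -0.147]
 [-0.004  0.272 -0.962  0.412]
 [ 0.     0.     0.     1.   ]]
[ 0.56291962 -0.20540175  0.2810077 ] [[303.15682648   0.         255.18563894]
 [  0.         303.15682648 195.4372781 ]
 [  0.           0.           1.        ]]
```

View pics/w1.png

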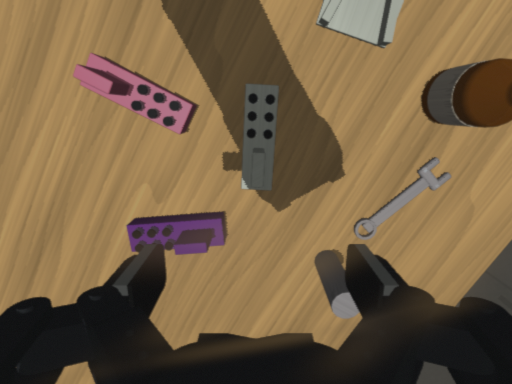

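The wrist picture shows the grey rack under the tool, with its nose up at about (262,85) and the tab at about (258,168). The apron edge is at the top right. I'll fit the depth points.

```bash
cat >> h.py <<'E'
def cloud(f):
    z=np.load('pics/'+f+'.npz'); d=z['d']; v,u=np.mgrid[:384,:512]
    p=np.stack([u*d,v*d,d],-1)@np.linalg.inv(z['K']).T; E=np.linalg.inv(z['E']); return p@E[:3,:3].T+E[:3,3]
def rect(P):
    (c,s,a)=cv2.minAreaRect((P[:,:2]*1000).astype(np.float32)); 
    if s[0]<s[1]: a+=90; s=s[::-1]
    return np.round(c,1),np.round(s,1),round(a%180,1)
E
python3 - <<'E'
from h import *
for f,c in (('w1',(.535,-.16)),('a',(.535,-.16)),('b',(.535,-.16))):
    P=cloud(f).reshape(-1,3); P=P[np.hypot(P[:,0]-c[0],P[:,1]-c[1])<.1]
    print(f,'bench',np.median(P[P[:,2]<.012,2]))
    t=P[(P[:,2]>.062)&(P[:,2]<.09)]; b=P[(P[:,2]>.018)&(P[:,2]<.09)]
    if len(t): print(' tab',rect(t),len(t),np.median(t[:,2]))
    print(' body',rect(b),len(b))
    # axis from depth pixels of body top
    k=P[(P[:,2]>.024)&(P[:,2]<.036)]; print(' top',rect(k),np.median(k[:,2]))
E
```

```text
w1 bench -0.00022333683499936585
 tab (array([ 563.2, -203.7]), array([40.3, 13.9]), 116.0) 445 0.07562373747964263
 body (array([ 511.3, -195.5]), array([130.1, 126.4]), 115.7) 3938
 top (array([ 511.3, -195.5]), array([130.1, 126.4]), 115.7) 0.029687337574317463
a bench 2.8571364743490424e-05
 tab (array([ 565.3, -204. ]), array([39.4, 17.1]), 111.2) 122 0.07481604516360046
 body (array([ 513.2, -196.3]), array([130. , 128.6]), 116.2) 1043
 top (array([ 513.2, -196.3]), array([130. , 128.6]), 116.2) 0.02995628642251147
b bench 0.0003913369632201902
 tab (array([ 562.9, -205.2]), array([39.7, 16.9]), 113.9) 188 0.07456395186721865
 body (array([ 511.5, -195.9]), array([130. , 126.5]), 114.9) 1425
 top (array([ 511.5, -195.9]), array([129.9, 126.5]), 114.9) 0.030117196706076155
```

```bash
python3 -m crank '[0,2,-35,0,0,-0.05, 0,2,-70,0,0,-0.05, 0,2,-105,0,0,-0.05, 0,2,-140,0,0,-0.05, 0,2,-175,0,0,-0.05, 0,2,-205,0,0,-0.05, 0,2,-220,0,0,-0.05, 0,2,-231,0,0,-0.05, 0,2,-231,0,0,-0.05]' -1
python3 -m crank '[0,0,0,0,0,0, 0,0,0,0,0,0, 0,0,0,0,0,0, 0,0,0,0,0,0, 0,0,0,0,0,0, 0,0,0,0,0,0, 0,0,0,0,0,0, 0,0,0,0,0,0, 0,0,0,0,0,0, 0,0,0,0,0,0]' 1
```

```text
time: 2.9
position: [0.562, -0.202, 0.0485]
eef_rot: [-0.001, 0.974, 0.226, -0.002]
ft_force: [0.1, 0.2, 0.6]
gripper_width: 0.085
time: 3.73
position: [0.5624, -0.202, 0.049]
eef_rot: [-0.001, 0.974, 0.226, -0.002]
ft_force: [-1.0, 1.9, 8.0]
gripper_width: 0.0133
```

```bash
python3 -m crank '[0,0,15,0,0,0, 0,0,40,0,0,0, 0,0,75,0,0,0, 0,0,110,0,0,0, 0,0,145,0,0,0, 0,0,180,0,0,0, 0,0,201,0,0,0, 0,0,201,0,0,0]'
python3 -m crank '[-14,30,0,0,0,-0.03, -28,60,0,0,0,-0.06, -42,90,0,0,0,-0.1, -56,120,0,0,0,-0.14, -70,150,0,0,0,-0.18, -84,180,0,0,0,-0.22, -92,202,0,0,0,-0.235, -92,202,0,0,0,-0.235, -92,202,0,0,0,-0.235]'
python3 - <<'E'
from h import *
snap('wrist','w2'); print(get_obs()['ft_force'])
E
```

```text
time: 4.4
position: [0.5637, -0.2029, 0.2545]
eef_rot: [0.001, 0.974, 0.226, 0.001]
ft_force: [0.2, 0.4, -3.6]
gripper_width: 0.0134
time: 5.15
position: [0.4711, 0.0003, 0.2541]
eef_rot: [0.0, 0.994, 0.112, 0.0]
ft_force: [0.6, -0.8, -1.9]
gripper_width: 0.013
[-0.16183378 -1.61816243 -2.54809956]
```

View pics/w2.png

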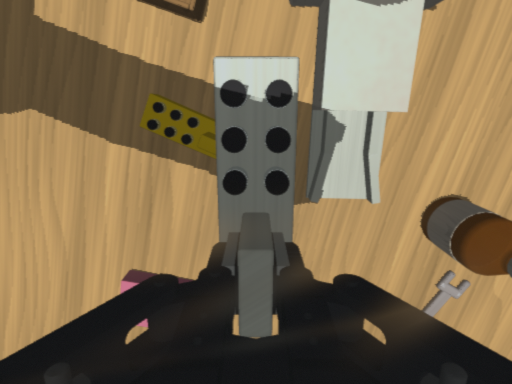

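The wrist picture shows the rack held straight. The hood (right, mouth edge near row 110, columns 323–408) and the apron with its guides (columns 312–385, rows 110–200) are clear. I'll fit both from depth.

```bash
python3 - <<'E'
from h import *
C=cloud('w2'); z=C[...,2]; 
def line(P,ax):  # robust line, returns point,angle
    l=cv2.fitLine((P[:,:2]*1000).astype(np.float32),cv2.DIST_HUBER,0,.01,.01).ravel(); return l[2:].round(1),round(np.degrees(np.arctan2(l[1],l[0]))%180,2)
hood=(z>.05)&(z<.062); hood[:,:305]=False; hood[115:]=False
print('hood z',np.median(z[hood]))
L=[];R=[]
for v in range(5,105):
    c=np.flatnonzero(hood[v]); L.append(C[v,c[0]]);R.append(C[v,c[-1]])
M=[C[np.flatnonzero(hood[:,u])[-1],u] for u in range(335,400)]
for n,Q in zip(('L','R','mouth'),(L,R,M)): print(n,line(np.array(Q),0))
# floor / guides
for v in range(115,200,12):
    g=(z[v]>.018)&(z[v]<.032); g[:305]=False;g[400:]=False
    f=(z[v]>.002)&(z[v]<.012); 
    c=np.flatnonzero(g); s=np.split(c,np.flatnonzero(np.diff(c)>3)+1) if len(c) else []
    print(v,[(q[0],q[-1],C[v,q[0]].round(4)*1000,C[v,q[-1]].round(4)*1000) for q in s])
# held rack
r=(z>.19)&(z<.24); r[:,:200]=False;r[:,310:]=False; r[215:]=False
print('rack top z',np.median(z[r]),[np.median(z[v][r[v]]).round(4) for v in (65,115,160,205)])
L=[];R=[]
for v in range(62,205):
    c=np.flatnonzero(r[v]); L.append(C[v,c[0]]);R.append(C[v,c[-1]])
M=[C[np.flatnonzero(r[:,u])[0],u] for u in range(222,292)]
for n,Q in zip(('rL','rR','nose'),(L,R,M)): print(n,line(np.array(Q),0))
o=get_obs();print(o['position'],o['eef_rot'])
E
```

```text
hood z 0.05660708382542173
L (array([509.3, 148.1], dtype=float32), np.float32(101.62))
R (array([599.6, 153.6], dtype=float32), np.float32(101.67))
mouth (array([570.6,  93.2], dtype=float32), np.float32(11.3))
115 [(np.int64(326), np.int64(335), array([537.5,  79.8,  19.5]), array([546.1,  81.8,  25.8])), (np.int64(371), np.int64(381), array([588.7,  91.4,  19.4]), array([597.7,  93.6,  25.3]))]
127 [(np.int64(325), np.int64(334), array([539.9,  66.4,  20.8]), array([549. ,  68.7,  25.5])), (np.int64(370), np.int64(380), array([591.5,  78.1,  20.6]), array([601.3,  80.6,  24.7]))]
139 [(np.int64(324), np.int64(333), array([543.1,  52.7,  19.3]), array([551.9,  55.3,  25.4])), (np.int64(369), np.int64(378), array([593.9,  64.6,  23.1]), array([603.2,  67. ,  25.6]))]
151 [(np.int64(323), np.int64(332), array([545.9,  38.7,  19.3]), array([554.6,  41.6,  26.1])), (np.int64(367), np.int64(377), array([596.9,  50.5,  21.1]), array([606.8,  53.3,  25.2]))]
163 [(np.int64(320), np.int64(329), array([545.6,  24.3,  22.8]), array([555.5,  27. ,  25.3])), (np.int64(367), np.int64(377), arra
[... 318 characters left out ...]
[555.5,  -3.3,  25.7])), (np.int64(370), np.int64(379), array([614.1,   9.2,  22.5]), array([623.6,  12.1,  25.4]))]
199 [(np.int64(310), np.int64(318), array([546., -22.,  23.]), array([555. , -19.2,  25.7])), (np.int64(370), np.int64(379), array([620.9,  -6.3,  18.6]), array([628.5,  -2.4,  25.8]))]
rack top z 0.23460238331192773 [np.float64(0.2344), np.float64(0.2346), np.float64(0.2347), np.float64(0.2347)]
rL (array([441.4,  43. ], dtype=float32), np.float32(102.6))
rR (array([477.7,  60.5], dtype=float32), np.float32(102.58))
nose (array([450.8,  90.2], dtype=float32), np.float32(12.27))
[ 0.4714358  -0.0008233   0.25415881] [6.92951584e-04 9.93857327e-01 1.10665421e-01 5.46793917e-04]
```

```bash
python3 -m crank '[30,-14,0,0,0,-0.017, 60,-28,0,0,0,-0.017, 90,-42,-15,0,0,-0.017, 118,-54,-45,0,0,-0.017, 126,-57,-80,0,0,-0.017, 126,-57,-115,0,0,-0.017, 126,-57,-145,0,0,-0.017, 126,-57,-155,0,0,-0.017, 126,-57,-155,0,0,-0.017, 126,-57,-155,0,0,-0.017]'
cat > m.py <<'E'
from h import *
U=np.array([-.2011,.9796,0]);N=np.array([-.9796,-.2011,0])
def rep():
    import time
    o=get_obs(); p=o['position']*1000; f=o['ft_force']; q=o['eef_rot']
    print('t%.2f nose_x %.1f lat %.1f z %.1f yaw %.2f | Fu %.1f Fn %.1f Fz %.1f w %.1f'%(o['time'],U@p+93.5+23.4,N@p+573.4,p[2],np.degrees(2*np.arctan2(q[2],q[1]))+90,U@f,N@f,f[2],o['gripper_width']*1000)); return U@f
if __name__=='__main__': 
    import sys; F=rep(); sys.exit(0 if len(sys.argv)<2 or F>-float(sys.argv[1]) else 1)
E
python3 m.py
python3 - <<'E'
from h import *
snap('wrist','w3');snap('scene','s3')
C=cloud('w3'); z=C[...,2]
def line(P):
    l=cv2.fitLine((P[:,:2]*1000).astype(np.float32),cv2.DIST_HUBER,0,.01,.01).ravel(); return l[2:].round(1),round(float(np.degrees(np.arctan2(l[1],l[0]))%180),2)
h=np.median(z[120:200,250:262]); print('rack top',h)
r=abs(z-h)<.012
L=[];R=[]
for v in range(80,200):
    c=np.flatnonzero(r[v,200:315])+200
    if len(c)>40: L.append(C[v,c[0]]);R.append(C[v,c[-1]])
print(line(np.array(L)),line(np.array(R)))
E
```

```text
time: 6.03
position: [0.5978, -0.0588, 0.1]
eef_rot: [0.001, 0.995, 0.102, 0.001]
ft_force: [0.2, 0.2, -1.6]
gripper_width: 0.0138
t6.03 nose_x -61.0 lat -0.4 z 100.0 yaw 101.68 | Fu 0.1 Fn -0.2 Fz -1.6 w 13.8
rack top 0.0805338150612382
(array([567.8,  -9.4], dtype=float32), 101.68) (array([606.1,  -0.9], dtype=float32), 101.45)
```

View pics/w3.png

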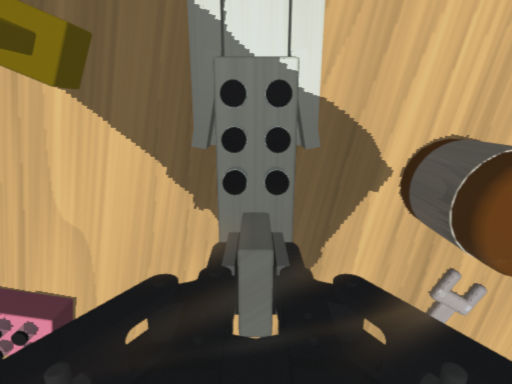

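The wrist picture shows the rack nose (columns 215–298, row 57) centred over the channel between the guides (222 and 290, midpoint 256). Now I lower it and advance with a small hover.

```bash
python3 -m crank '[-0.5,0,-15,0,0,0, -0.5,0,-28,0,0,0, -0.5,0,-36,0,0,0, -0.5,0,-41,0,0,0, -0.5,0,-41,0,0,0, -0.5,0,-41,0,0,0]' && python3 m.py 8 && python3 -m crank '[-2,10,0,0,0,0, -4,20,0,0,0,0, -6,30,0,0,0,0, -8,39,0,0,0,0, -8,39,0,0,0,0]' && python3 m.py 8
```

```text
time: 6.63
position: [0.5979, -0.0584, 0.0599]
eef_rot: [0.001, 0.995, 0.102, 0.002]
ft_force: [0.6, 1.0, -2.8]
gripper_width: 0.0133
t6.63 nose_x -60.6 lat -0.6 z 59.9 yaw 101.71 | Fu 0.8 Fn -0.8 Fz -2.8 w 13.3
time: 7.05
position: [0.5896, -0.0162, 0.0599]
eef_rot: [0.0, 0.995, 0.104, 0.002]
ft_force: [0.9, -0.4, -2.6]
gripper_width: 0.0133
t7.05 nose_x -17.5 lat -0.9 z 59.9 yaw 101.89 | Fu -0.6 Fn -0.8 Fz -2.6 w 13.3
```

```bash
python3 -m crank '[-0.8,0,-2,0,0,-0.003, -0.8,0,-3,0,0,-0.003, -0.8,0,-3,0,0,-0.003]' && python3 m.py 8 && python3 -m crank '[-1,5,0,0,0,0, -2,10,0,0,0,0, -3,15,0,0,0,0, -4,20,0,0,0,0, -5,25,0,0,0,0, -6,29,0,0,0,0, -6,29,0,0,0,0]' && python3 m.py 8 && python3 -m crank '[0,0,-0.5,0,0,0, 0,0,-1,0,0,0, 0,0,-1,0,0,0]' && python3 m.py 8
```

```text
time: 7.3
position: [0.5887, -0.0165, 0.0567]
eef_rot: [0.0, 0.995, 0.102, 0.001]
ft_force: [0.1, 0.2, -3.2]
gripper_width: 0.0134
t7.30 nose_x -17.6 lat 0.0 z 56.7 yaw 101.70 | Fu 0.1 Fn -0.2 Fz -3.2 w 13.4
time: 7.88
position: [0.5825, 0.0138, 0.0566]
eef_rot: [0.0, 0.995, 0.103, 0.001]
ft_force: [-0.1, -0.3, -2.3]
gripper_width: 0.0133
t7.88 nose_x 13.3 lat -0.0 z 56.6 yaw 101.78 | Fu -0.3 Fn 0.2 Fz -2.3 w 13.3
time: 8.13
position: [0.5825, 0.0136, 0.0555]
eef_rot: [0.0, 0.995, 0.103, 0.001]
ft_force: [0.6, -0.4, -3.1]
gripper_width: 0.0136
t8.13 nose_x 13.1 lat 0.1 z 55.5 yaw 101.77 | Fu -0.5 Fn -0.5 Fz -3.1 w 13.6
```

```bash
g(){ python3 m.py 4; }; exec 3>&1
{ python3 -m crank '[-0.2,1,0,0,0,0, -0.4,2,0,0,0,0, -0.4,2,0,0,0,0]' && g && 
python3 -m crank '[-0.2,1,0,0,0,0, -0.4,2,0,0,0,0, -0.4,2,0,0,0,0]' && g && 
python3 -m crank '[-0.2,1,0,0,0,0, -0.2,1,0,0,0,0]' && g && 
python3 -m crank '[-0.2,1,0,0,0,0, -0.2,1,0,0,0,0]' && g && 
python3 -m crank '[-0.2,1,0,0,0,0, -0.2,1,0,0,0,0]' && g && 
python3 -m crank '[-0.2,1,0,0,0,0, -0.2,1,0,0,0,0]' && g && 
python3 -m crank '[-0.2,1,0,0,0,0, -0.2,1,0,0,0,0]' && g && 
python3 -m crank '[-0.2,1,0,0,0,0, -0.2,1,0,0,0,0]' && g; } | grep nose_x
```

```text
t8.38 nose_x 15.3 lat 0.1 z 55.5 yaw 101.76 | Fu -0.3 Fn -0.1 Fz -2.5 w 13.4
t8.63 nose_x 17.6 lat 0.0 z 55.5 yaw 101.78 | Fu 0.2 Fn -0.3 Fz -3.4 w 13.3
t8.80 nose_x 18.9 lat -0.0 z 55.5 yaw 101.79 | Fu 0.2 Fn -0.2 Fz -2.2 w 13.3
t8.97 nose_x 20.1 lat -0.1 z 55.5 yaw 101.80 | Fu -0.9 Fn 0.2 Fz -2.3 w 13.6
t9.13 nose_x 21.4 lat -0.1 z 55.4 yaw 101.81 | Fu 0.5 Fn 0.6 Fz -3.4 w 13.1
t9.30 nose_x 22.7 lat -0.1 z 55.4 yaw 101.83 | Fu -0.1 Fn -0.7 Fz -3.4 w 13.4
t9.47 nose_x 23.9 lat -0.1 z 55.4 yaw 101.84 | Fu -0.4 Fn 1.3 Fz -2.4 w 13.3
t9.63 nose_x 25.2 lat -0.1 z 55.4 yaw 101.85 | Fu -0.1 Fn -0.3 Fz -2.1 w 13.5
```

```bash
g(){ python3 m.py 4; }
{ python3 -m crank '[-0.2,1,0,0,0,-0.002, -0.2,1,0,0,0,-0.003]' && g && 
python3 -m crank '[-0.2,1,0,0,0,0, -0.2,1,0,0,0,0]' && g && 
python3 -m crank '[-0.2,1,0,0,0,0, -0.2,1,0,0,0,0]' && g && 
python3 -m crank '[-0.2,1,0,0,0,0, -0.2,1,0,0,0,0]' && g && 
python3 -m crank '[-0.2,1,0,0,0,0, -0.2,1,0,0,0,0]' && g && 
python3 -m crank '[-0.2,1,0,0,0,0, -0.2,1,0,0,0,0]' && g && 
python3 -m crank '[-0.2,1,0,0,0,-0.001, -0.2,1,0,0,0,-0.001]' && g && 
python3 -m crank '[-0.2,1,0,0,0,0, -0.2,1,0,0,0,0]' && g && 
python3 -m crank '[-0.2,1,0,0,0,0, -0.2,1,0,0,0,0]' && g && 
python3 -m crank '[-0.2,1,0,0,0,0, -0.2,1,0,0,0,0]' && g && 
python3 -m crank '[-0.2,1,0,0,0,0, -0.2,1,0,0,0,0]' && g && 
python3 -m crank '[-0.2,1,0,0,0,-0.001, -0.2,1,0,0,0,-0.001]' && g && 
python3 -m crank '[-0.2,1,0,0,0,0, -0.2,1,0,0,0,0]' && g && 
python3 -m crank '[-0.2,1,0,0,0,0, -0.2,1,0,0,0,0]' && g && 
python3 -m crank '[-0.2,1,0,0,0,0, -0.2,1,0,0,0,0]' && g; } | grep nose_x
```

```text
t9.80 nose_x 26.5 lat -0.2 z 55.4 yaw 101.68 | Fu -0.8 Fn 0.3 Fz -2.9 w 13.4
t9.97 nose_x 27.8 lat -0.2 z 55.3 yaw 101.68 | Fu -0.1 Fn -0.8 Fz -3.6 w 13.5
t10.13 nose_x 28.3 lat -0.3 z 55.5 yaw 101.67 | Fu -3.8 Fn 0.7 Fz -2.0 w 13.3
t10.30 nose_x 28.4 lat -0.2 z 55.6 yaw 101.62 | Fu -5.6 Fn 0.9 Fz -1.7 w 13.7
```

```bash
g(){ python3 m.py 12; }
{ python3 -m crank '[0,0,-0.4,0,0,0, 0,0,-0.4,0,0,0]' && g &&
python3 -m crank '[0,0,-0.4,0,0,0, 0,0,-0.4,0,0,0]' && g &&
python3 -m crank '[0,0,-0.4,0,0,0, 0,0,-0.4,0,0,0]' && g &&
python3 -m crank '[-0.2,1,0,0,0,0, -0.2,1,0,0,0,0]' && g && 
python3 -m crank '[-0.2,1,0,0,0,0, -0.2,1,0,0,0,0]' && g; } | grep nose_x
```

```text
t10.47 nose_x 28.2 lat -0.3 z 55.3 yaw 101.61 | Fu -2.4 Fn 0.6 Fz -1.0 w 13.0
t10.63 nose_x 28.1 lat -0.4 z 55.1 yaw 101.61 | Fu -2.4 Fn 2.0 Fz 2.6 w 13.8
t10.80 nose_x 28.1 lat -0.5 z 55.0 yaw 101.61 | Fu -1.7 Fn 3.2 Fz 8.0 w 13.4
t10.97 nose_x 28.3 lat -0.4 z 55.3 yaw 101.58 | Fu -7.5 Fn 1.0 Fz 3.3 w 13.3
t11.13 nose_x 28.3 lat -0.3 z 55.4 yaw 101.53 | Fu -7.1 Fn 1.3 Fz 2.1 w 13.4
```

```bash
{ python3 -m crank '[-0.3,1.5,0,0,0,0, -0.3,1.5,0,0,0,0]' && python3 m.py 11 && python3 -m crank '[-0.4,1.9,0,0,0,0, -0.4,1.9,0,0,0,0]' ; python3 m.py; } | grep nose_x
```

```text
t11.30 nose_x 28.4 lat -0.3 z 55.6 yaw 101.48 | Fu -9.9 Fn 1.2 Fz 2.1 w 13.1
t11.47 nose_x 28.5 lat -0.2 z 55.9 yaw 101.40 | Fu -12.2 Fn 2.0 Fz 2.1 w 13.0
```

The stop holds firm at 12 N with the nose at 28.4 mm. Now I ease off, settle the rack and release it.

```bash
{ python3 -m crank '[0,0,-0.5,0,0,0, 0,0,-0.5,0,0,0]' ; python3 m.py ; python3 -m crank '[0,0,0,0,0,0, 0,0,0,0,0,0, 0,0,0,0,0,0, 0,0,0,0,0,0, 0,0,0,0,0,0, 0,0,0,0,0,0, 0,0,0,0,0,0, 0,0,0,0,0,0]' -0.3; python3 m.py; } | grep nose_x
python3 -m crank '[0,0,10,0,0,0, 0,0,30,0,0,0, 0,0,60,0,0,0, 0,0,95,0,0,0, 0,0,130,0,0,0, 0,0,165,0,0,0, 0,0,190,0,0,0, 0,0,190,0,0,0, 0,0,190,0,0,0]'
python3 - <<'E'
from h import *
from m import U,N,rep
snap('wrist','w4'); snap('scene','s4'); rep()
P=cloud('w4').reshape(-1,3); t=P[(P[:,2]>.07)&(P[:,2]<.095)&(np.hypot(P[:,0]-.579,P[:,1]-.027)<.05)]
c,s,a=rect(t); print('tab',c,s,a,'z',np.median(t[:,2]),'nose_x',U[:2]@c+95+23.4,'lat',N[:2]@c+573.4)
b=P[(P[:,2]>.031)&(P[:,2]<.04)&(np.hypot(P[:,0]-.579,P[:,1]-.027)<.06)]; c,s,a=rect(b); print('body',c,s,a,np.median(b[:,2]),'tail nose_x',(U[:2]@(b[:,:2]*1000).T).min()+130+23.4)
E
```

```text
t11.63 nose_x 28.2 lat -0.2 z 55.5 yaw 101.38 | Fu -3.3 Fn 1.9 Fz 3.9 w 13.5
t12.30 nose_x 28.2 lat -0.2 z 55.5 yaw 101.38 | Fu 0.2 Fn -0.1 Fz 0.0 w 55.6
time: 13.05
position: [0.5801, 0.0286, 0.2473]
eef_rot: [0.003, 0.995, 0.099, 0.004]
ft_force: [0.2, -0.9, -0.2]
gripper_width: 0.0556
t13.15 nose_x 28.4 lat 0.2 z 245.2 yaw 101.39 | Fu -0.5 Fn 0.8 Fz 0.1 w 55.5
tab [579.7  26.6] [39.3 13.2] 101.3 z 0.0815815799457682 nose_x 27.87968999999999 lat 0.17661999999995714
body [577.6  39.1] [95.7 40. ] 101.5 0.03572975459209027 tail nose_x 27.62854435466327
```

View pics/w4.png

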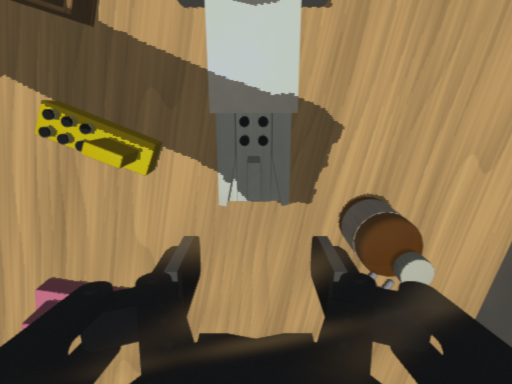

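```bash
python3 - <<'E'
from h import *
A,B=cloud('a'),cloud('s4')
for n,c in dict(solvent=(.745,0),gas=(.734,-.27),wrench=(.765,-.144),box=(.346,.198)).items():
    f=lambda C:(lambda P:np.median(P[(P[:,2]>.006)&(np.hypot(P[:,0]-c[0],P[:,1]-c[1])<.09)],0).round(3))(C.reshape(-1,3))
    print(n,f(A),f(B))
job_done()
E
```

```text
solvent [ 0.75  -0.003  0.094] [ 0.75  -0.003  0.094]
gas [ 0.736 -0.275  0.068] [ 0.736 -0.275  0.067]
wrench [ 0.769 -0.146  0.008] [ 0.769 -0.146  0.008]
box [0.337 0.2   0.032] [0.338 0.199 0.032]
the job is handed in; nothing more can be done
```

I gripped the plain aluminium rack by its tab, lifted it, and lowered it between the guides just clear of the floor. I then slid it under the hood in 1 mm force-guarded steps until it met the stop, 28 mm past the mouth. The stop held at up to 12 N with less than 0.5 mm of travel. I eased off, released the rack and raised the gripper clear, and handed the job in at about 13 s of robot time.

**Last checks, from the wrist depth image after release:**
- **Depth:** the nose is at 27.6–27.9 mm, against 28.1–28.5 mm while pushing. That gap is within measuring error and well inside the 2 mm allowed.
- **Lateral and direction:** the rack is 0.2 mm off the middle line, and its direction is within about 0.3° of the bay's.
- **Height:** the tab top is at 81.6 mm, so the rack lies flat on the 6 mm floor.
- **Bystanders:** all four are unmoved to within 1 mm.

No check failed. The stop is out of sight, so I judged its position only from the force and how far the rack travelled.

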